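# Open the locked column case

## Robot

A 6-joint arm with a two-finger parallel gripper is mounted at the origin on a cart in front of the work surface, level with it; the furniture and walls round the work are solid. World frame = base frame: x ahead of the robot, y to its left, z up, the work surface at z = 0. Lengths are in m, angles in rad, forces in N, time in s.
With the tool pointing down it reaches from about 0.425 to 0.95 m from the base axis. Payload 3.5 kg.
Tool frame: the origin (TCP) lies on the centre line of the jaws, within the pads' length; the fingertips stand 25 mm ahead of it and the grasp point (between the pads) lies 6 mm ahead of it (ctrl.finger_overhang is the distance from the TCP to the fingertips, in m); z points along the fingers, y is the line along which they close (so a half turn about z gives the same grasp; the last joint's range is limited). The gripper opens to 85 mm and grips with 20 to 120 N. Pads are 22 mm wide; open, the fingers measure 114 mm over their backs; the gripper's body (76 mm by 85 mm) begins 54 mm behind the grasp point. The pads swing forward as they close: fully open they stand 13 mm farther back than shut.
Start: joints at [1.151, 0.286, 1.577, -0, 1.279, -0.15], TCP at [0.18, 0.651, 0.256] pointing down, gripper open.
Joint ranges: [-2.77, 2.77], [-0.9, 2.22], [0.21, 2.48], [-1.53, 4.67], [0.24, 2.81], [-2.84, 2.84]. Speed limits (rad/s): [2.79, 2.79, 3.14, 3.14, 3.14, 3.14].

## Interface

Orientations are given as a unit quaternion [x, y, z, w].
In Python, from plant import get_state, imaging, job, ctrl gives the robot as it stands.
- The arm moves only by the tool jog_arm, never from a script. Its argument "increments" is a list of rows, each an object of numbers: "dx", "dy", "dz": the shift along the world's x, y, z each as a share of 12 cm, from -1 to 1; "ax", "ay", "az": the turn, a rotation vector about the world's x, y, z each as a share of pi/2 rad, from -1 to 1; "gripper": the gripper command: -1 is shut, 1 is fully open, values between are in proportion. A call has 1 to 10 rows; each row is the pose to reach, as a shift and turn from the pose commanded when the call began; what a row does not reach only later rows make up. A row lasts 1/10 s, in which the tool goes at most 50 mm and 8.59 degrees, less where a joint would pass 70% of its speed; a pose out of reach is approached as far as the arm can. A call with a number of a shift or a turn outside -1 to 1 is refused whole. A call with a gripper value outside its range is refused whole. The fingers move at their own pace and stop on an object; "force" is the grip in N (left out, the last holds). Time passes only in rows, so rows that repeat a pose let the fingers close. It gives the time, the measured TCP pose, the force, the opening and the grip force at its end, in the units of the state.
- get_state(): the state, without advancing time (a new reading comes with each control period).
- imaging.read_camera(name): name is "scene" or "side" or "wrist"; returns a dict with "frame" (420x560x3 uint8, blue, green, red), "depth" (420x560 float32, m along the optical axis (not along the pixel's ray), 0 where there is no reading), "camera_matrix" (3x3 intrinsics, pixels), "dist" ([k1, k2, p1, p2, k3] as OpenCV has them; the pictures are not rectified), "extrinsics" (4x4, takes a point from camera to world coordinates); the wrist camera has in their place "mount" (4x4, takes a point from camera to tool coordinates, whose origin is the TCP and whose axes are the flange's). Camera axes: x right, y up, looking along -z (the intrinsics and any distortion apply to the point x, -y, -z); pixel columns grow to the right and rows downward; lengths in m; the calibration is good to about 2 mm. A picture is of the moment at which its call begins: read the wrist's pose just before it.
- job.sign_off(): hands the job in; it is judged then, once.
The state is a dict: "time": time; "qpos": joint angles; "dq": joint speeds; "joint_efforts": joint torques, N m; "eef_pos": TCP position; "tcp_rot": TCP orientation; "contact_force": force on the tool from outside, world axes, zero at the start; "wrist_torque": the same for the moment, N m; "opening": opening from 0.0 (shut) to 1.0 (fully open); "finger_force": force on a finger pad.
Only numpy, scipy, OpenCV 4.12 (cv2) and the standard library are available. Lean on these libraries where they do the work, as an engineer would, in place of code of your own. Each camera call takes 0.05 s, during which the arm holds its last target. There are 200 camera calls.

## Task

Open the column case on the bench: first push the safety tab on its lid to the left until you feel it come up against its stop, without forcing it, then draw the T-handle latch up out of the lid and raise the lid by it until it stands at least 60 degrees open. Be gentle, never pull hard on a latch that is still blocked, let go so that the lid stays open, and leave the other things on the bench where they are.

Things in the scene. Friction and masses are not known exactly. Their poses are not given: they have to be found in the camera images.
- case: The locked grey plastic column case, fixed to the bench, 200 mm deep (x), 340 mm wide (y). Origin: centre of its underside; x to its rear (hinge side), y to its left seen from the front. Closed lid's top face 93.5 mm above the bench. The catch lies on the lid along a line parallel to y at x = -60 mm.
- case_lid (a joint): angle of the lid (rad): 0 closed, grows as the front edge rises, stop at 1.75. Lid 18 mm thick. Stiff hinge: the lid stays where it is left; raising it takes about 4 to 8 N at the T-handle. While the latch is down, a dog under the lid holds the lid shut.
- lid_hinge (a point): point on the lid's hinge axis, middle of the rear edge, 100 mm behind the case's origin and 75.5 mm above the bench; the hinge axis runs along the case's y, and the front edge swings up and to the rear.
- thumb_lug: The safety tab: aluminium lug 36 mm (x) x 10 mm (y), top 14 mm above the lid's top face; origin at its middle, level with that face; axes as the case's. Slides to the case's +y (left, away from the T-handle), friction about 4 N, stays where left. Frees the latch only in the last 2 mm before its stop. Push or squeeze it with no more than 20 N.
- slide_channel (a point): right-hand end of the straight channel that the lug slides in, on its midline, level with the lid's top face (y = +45 mm in the case's frame). It runs 112 mm to +y, 40 mm wide between two rails 12 mm high; a fingertip let down into it on the lug's right side can push the lug. The plate closing its left end is not the slide's stop.
- slide_axis (a point): a point on the slide's line of travel, inside the lid at y = 0. The slide's stop is hidden in the lid and the lug is clamped to its blade at a different place on every case: 8 to 44 mm of travel remain, which cannot be measured, only felt: the resistance rises from about 4 N, at once, at the rigid stop.
- latch (a joint): lift of the T-handle latch (m): 0 down and locked, 0.016 fully drawn up. It draws straight out of the lid, friction about 3 N, stays where left; from 0.012 on the lid is free. With the safety slide not at its stop it moves only about 1 mm and then is rigidly blocked.
- dog: steel dog under the lid, 34 x 22 x 9 mm, out of sight while the lid is shut; the latch withdraws it to the rear, 0.8 mm per mm of lift. Origin on the lid's underside below the T-handle. While it is out, pulling the T-handle or lid up presses it against its keeper in the case; more than 30 N there wrecks it.
- latch_grip (a point): centre of the T-handle's crossbar: round steel bar, 12 mm diameter, 46 mm long along the case's y, flat ends; 38 mm above the lid's top face when down, on a 12 mm stem over a housing 36 x 40 x 14 mm. At x = -60 mm, y = 0 of the case. Pinched by its ends it turns between the fingers as the lid swings. Fully drawn up it serves as the lid's handle.
- vial_rack: white vial rack, 74 x 164 x 38 mm, lying in front of the case to the left; origin at the centre of its underside. Bystander.
- beaker_50: small empty beaker, 46 mm wide, 69 mm high; origin at the centre of its underside. Bystander.
- tape_roll: roll of tape lying flat, 98 mm wide, 25 mm high; origin at the centre of its underside. Bystander.
- reagent_bottle_c: capped reagent bottle, 70 mm wide, 142 mm high, left of the case; origin at the centre of its underside. Bystander.
- bench_timer: round bench timer, 68 mm wide, 47 mm high; origin at the centre of its underside. Bystander.
- spanner: flat spanner, 133 mm long, 4 mm thick, lying in front of the case; origin at the centre of its underside. Bystander.

How it is judged:
By the outcome, as a careful person would: the job done as asked, in the order asked, and still so for the second after the job is handed in, with the robot touching nothing.
It also fails if it takes over 53 s, if anything falls off the work surface, if the arm or the gripper's body presses on something with over 40 N, if the wrist force passes 120 N, or if a joint passes its speed limit or range.

## Working session

There is one attempt and no reset: what is moved stays moved. The work goes in short steps, Python scripts to look and compute and a tool call to move; the robot and the scene stay as the last step left them, time stands still between calls to the robot, and variables do not carry over. Pictures are saved under pics/ and viewed, at most 10 in all, crops included, and the job is handed in when it is done.

Besides the shell and the picture viewer there is one more tool, called after ">>>" as name([rows], argument=value, ...), one row to a line, values as JSON. jog_arm: Moves the arm, as the interface text tells. Shift numbers are shares of 12 cm and turn numbers shares of pi/2 rad, none past 1 either way. Its arguments: {"type":"object","properties":{"increments":{"type":"array"},"force":{"type":"number"}},"required":["increments"]}

```bash
mkdir -p pics; cat > h.py <<'E'
import numpy as np, cv2
from plant import get_state, imaging, job, ctrl
from scipy.spatial.transform import Rotation as R
def cam(n):
    s=get_state(); c=imaging.read_camera(n)
    if n=="wrist":
        T=np.eye(4);T[:3,:3]=R.from_quat(s["tcp_rot"]).as_matrix();T[:3,3]=s["eef_pos"]
        c["extrinsics"]=T@c["mount"]
    return c
def cloud(c):
    h,w=c["depth"].shape;u,v=np.meshgrid(np.arange(w),np.arange(h))
    p=cv2.undistortPoints(np.stack([u,v],-1).reshape(-1,1,2).astype(np.float64),c["camera_matrix"],c["dist"]).reshape(h,w,2)
    d=c["depth"];P=np.stack([p[...,0]*d,-p[...,1]*d,-d],-1)
    E=c["extrinsics"];W=P@E[:3,:3].T+E[:3,3];W[d==0]=np.nan
    return W
E
python3 - <<'E'
from h import *
s=get_state();print(s,ctrl.finger_overhang)
a=[]
for n in("scene","side"):
    c=cam(n);np.savez("pics/%s.npz"%n,**c);cv2.imwrite("pics/%s0.png"%n,c["frame"]);print(n,c["extrinsics"].round(3).tolist())
E
```

```text
{'time': 0.0, 'qpos': array([ 1.15101093e+00,  2.87161390e-01,  1.57822231e+00,  4.53076244e-05,
        1.27858514e+00, -1.49972040e-01]), 'dq': array([ 0.0002469 , -0.0012425 ,  0.00087649, -0.00132817,  0.00069138,
        0.0005136 ]), 'joint_efforts': array([-1.53274777e-03, -4.05983377e+01, -2.92624837e+01, -2.10560038e-04,
        5.81082510e-03,  8.96131297e-06]), 'eef_pos': array([0.17961362, 0.65002879, 0.25492542]), 'tcp_rot': array([ 1.34504235e-01,  9.90912306e-01, -1.13411471e-03, -3.54715057e-04]), 'contact_force': array([0.21177944, 0.40648375, 0.65051483]), 'wrist_torque': array([ 0.01417463, -0.00754957,  0.0373728 ]), 'finger_force': 0.0, 'opening': 1.0002441575494314} 0.025
scene [[0.45, 0.649, -0.614, -0.296], [-0.893, 0.33, -0.305, -0.5], [0.004, 0.686, 0.728, 1.092], [0.0, 0.0, 0.0, 1.0]]
side [[-0.891, 0.287, -0.351, -0.089], [-0.453, -0.587, 0.671, 1.127], [-0.013, 0.757, 0.653, 1.267], [0.0, 0.0, 0.0, 1.0]]
```

View pics/scene0.png

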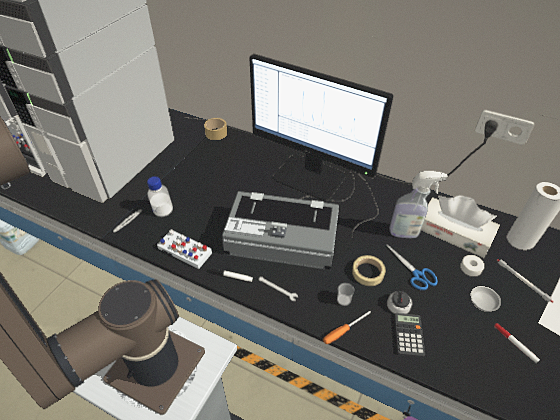

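View pics/side0.png

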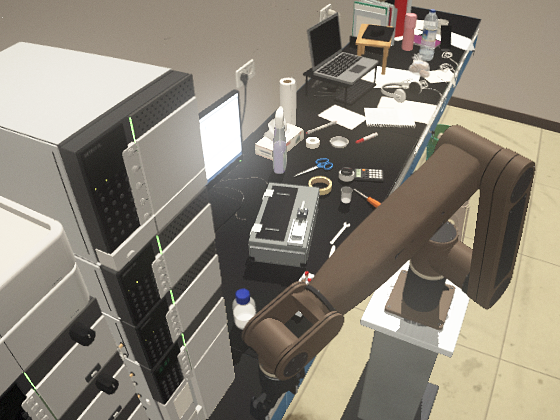

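The scene view shows the case at about (280,228), with the catch housing near (270,230) and the slide channel to its left. The side view shows the case at (285,222). Next I measure the lid.

```bash
python3 - <<'E'
from h import *
for n in("scene","side"):
    c=dict(np.load("pics/%s.npz"%n));W=cloud(c)
    box=(slice(185,275),slice(215,345)) if n=="scene" else (slice(175,270),slice(240,330))
    P=W[box].reshape(-1,3);P=P[~np.isnan(P[:,0])]
    m=(abs(P[:,2]-.0935)<.006);Q=P[m].astype(np.float32)
    r=cv2.minAreaRect(Q[:,:2]*1000);print(n,m.sum(),r,cv2.boxPoints(r).round().tolist(),np.median(Q[:,2]))
    H=P[(P[:,2]>.112)&(P[:,2]<.16)];print("high",len(H),H[:,:2].mean(0),H.min(0),H.max(0))
    H=P[(P[:,2]>.124)&(P[:,2]<.16)];print("T",len(H),H.mean(0) if len(H) else 0,H.round(3).tolist()[:25])
    i=c["frame"][box];cv2.imwrite("pics/%sc.png"%n,cv2.resize(i,None,fx=5,fy=5,interpolation=2))
E
```

```text
scene 4583 ((538.8107299804688, -101.63931274414062), (204.80001831054688, 339.13336181640625), 16.377635955810547) [[393.0, 32.0], [488.0, -293.0], [685.0, -235.0], [589.0, 90.0]] 0.09200491
high 75 [ 0.47938713 -0.1190946 ] [ 0.46691651 -0.14083943  0.11208169] [ 0.4937875  -0.09620158  0.13893981]
T 64 [ 0.47963242 -0.11924068  0.13309611] [[0.48, -0.096, 0.133], [0.482, -0.099, 0.134], [0.475, -0.099, 0.135], [0.475, -0.102, 0.137], [0.48, -0.103, 0.133], [0.477, -0.108, 0.138], [0.48, -0.11, 0.136], [0.479, -0.114, 0.139], [0.487, -0.113, 0.131], [0.482, -0.119, 0.139], [0.486, -0.12, 0.135], [0.472, -0.097, 0.133], [0.472, -0.101, 0.135], [0.474, -0.103, 0.134], [0.475, -0.106, 0.134], [0.475, -0.109, 0.136], [0.477, -0.112, 0.136], [0.478, -0.114, 0.136], [0.481, -0.116, 0.134], [0.483, -0.119, 0.133], [0.484, -0.121, 0.133], [0.483, -0.125, 0.137], [0.487, -0.126, 0.133], [0.49, -0.128, 0.13], [0.487, -0.133, 0.136]]
side 2965 ((540.5942993164062, -94.9278564453125), (199.8235626220703, 347.1805114746094), 16.08602523803711) [[396.0, 44.0], [493.0, -289.0], [685.0, -234.0], [588.0, 100.0]] 0.0924136
high 40 [ 0.48264168 -0.11118404] [ 0.47306196 -0.138685    0.1121913 ] [ 0.49330838 -0.087217    0.13918156]
T 36 [ 0.48326409 -0.11194175  0.13354932] [[0.493, -0.132, 0.138], [0.49, -0.133, 0.138], [0.489, -0.139, 0.134], [0.492, -0.129, 0.136], [0.488, -0.129, 0.138], [0.486, -0.133, 0.135], [0.488, -0.12, 0.139], [0.486, -0.125, 0.136], [0.483, -0.127, 0.136], [0.492, -0.12, 0.133], [0.489, -0.122, 0.133], [0.486, -0.125, 0.131], [0.482, -0.125, 0.133], [0.488, -0.111, 0.137], [0.483, -0.11, 0.139], [0.483, -0.119, 0.133], [0.479, -0.119, 0.134], [0.487, -0.11, 0.133], [0.482, -0.108, 0.136], [0.482, -0.117, 0.13], [0.483, -0.101, 0.137], [0.48, -0.104, 0.136], [0.48, -0.113, 0.129], [0.487, -0.103, 0.129], [0.482, -0.101, 0.132]]
```

>>> jog_arm([
  {"dx": 1, "dy": -1, "dz": 0.2, "az": 0.18},
  {"dx": 1, "dy": -1, "dz": 0.2, "az": 0.18},
  {"dx": 1, "dy": -1, "dz": 0.2, "az": 0.18},
  {"dx": 1, "dy": -1, "dz": 0.2, "az": 0.18},
])

```text
$.increments[0]: bad value
```

>>> jog_arm([
  {"dx": 1, "dy": -1, "az": 0.17},
  {"dx": 1, "dy": -1, "az": 0.17},
  {"dx": 1, "dy": -1, "az": 0.17},
  {"dx": 1, "dy": -1, "az": 0.17},
])

```text
$.increments[0]: bad value
```

>>> jog_arm([
  {"dx": 0.2, "dy": -1},
  {"dx": 0.2, "dy": -1},
  {"dx": 0.2, "dy": -1},
])

```text
$.increments[0]: bad value
```

>>> jog_arm([
  {"dy": -1},
  {"dy": -1},
  {"dy": -1},
])

```text
$.increments[0]: bad value
```

>>> jog_arm([
  {"dy": -1},
  {"dy": -1},
  {"dy": -1},
])

```text
$.increments[0]: bad value
```

>>> jog_arm([
  {"dx": 1, "dy": -1, "dz": 0.2, "ax": 0, "ay": 0, "az": 0.18, "gripper": 1},
  {"dx": 1, "dy": -1, "dz": 0.2, "ax": 0, "ay": 0, "az": 0.18, "gripper": 1},
  {"dx": 1, "dy": -1, "dz": 0.2, "ax": 0, "ay": 0, "az": 0.18, "gripper": 1},
  {"dx": 1, "dy": -1, "dz": 0.2, "ax": 0, "ay": 0, "az": 0.18, "gripper": 1},
])

```text
time: 0.5
eef_pos: [0.3022, 0.5281, 0.2806]
tcp_rot: [-0.005, 1.0, -0.0, 0.0]
contact_force: [-0.2, 0.4, 0.3]
opening: 0.998
finger_force: 0.0
```

>>> jog_arm([
  {"dx": 1, "dy": -1, "dz": 0, "ax": 0, "ay": 0, "az": 0.175, "gripper": 1},
  {"dx": 1, "dy": -1, "dz": 0, "ax": 0, "ay": 0, "az": 0.175, "gripper": 1},
  {"dx": 1, "dy": -1, "dz": 0, "ax": 0, "ay": 0, "az": 0.175, "gripper": 1},
  {"dx": 1, "dy": -1, "dz": 0, "ax": 0, "ay": 0, "az": 0.175, "gripper": 1},
])

```text
time: 0.9
eef_pos: [0.422, 0.4077, 0.2798]
tcp_rot: [-0.142, 0.99, -0.001, -0.0]
contact_force: [-1.2, -0.2, 0.2]
opening: 1.005
finger_force: 0.0
```

>>> jog_arm([
  {"dx": 0.2, "dy": -1, "dz": 0, "ax": 0, "ay": 0, "az": 0, "gripper": 1},
  {"dx": 0.2, "dy": -1, "dz": 0, "ax": 0, "ay": 0, "az": 0, "gripper": 1},
  {"dx": 0.2, "dy": -1, "dz": 0, "ax": 0, "ay": 0, "az": 0, "gripper": 1},
])

```text
time: 1.2
eef_pos: [0.4441, 0.2874, 0.2796]
tcp_rot: [-0.142, 0.99, -0.001, -0.001]
contact_force: [-0.1, 0.1, 0.2]
opening: 0.997
finger_force: 0.0
```

>>> jog_arm([
  {"dx": 0, "dy": -1, "dz": 0, "ax": 0, "ay": 0, "az": 0, "gripper": 0},
  {"dx": 0, "dy": -1, "dz": 0, "ax": 0, "ay": 0, "az": 0, "gripper": -1},
  {"dx": 0, "dy": -1, "dz": 0, "ax": 0, "ay": 0, "az": 0, "gripper": -1},
])

```text
time: 1.5
eef_pos: [0.4433, 0.1676, 0.2797]
tcp_rot: [-0.142, 0.99, -0.001, -0.001]
contact_force: [0.7, 1.4, 1.0]
opening: 0.517
finger_force: 0.0
```

>>> jog_arm([
  {"dx": 0, "dy": -1, "dz": 0, "ax": 0, "ay": 0, "az": 0, "gripper": -1},
  {"dx": 0, "dy": -1, "dz": 0, "ax": 0, "ay": 0, "az": 0, "gripper": -1},
  {"dx": 0, "dy": -1, "dz": 0, "ax": 0, "ay": 0, "az": 0, "gripper": -1},
])

```text
time: 1.8
eef_pos: [0.4433, 0.0476, 0.2799]
tcp_rot: [-0.142, 0.99, -0.0, -0.0]
contact_force: [-0.4, 0.1, -0.0]
opening: 0.003
finger_force: 0.0
```

```bash
python3 - <<'E'
from h import *
s=get_state();print(s["eef_pos"],s["qpos"],ctrl.finger_overhang)
c=cam("wrist");np.savez("pics/w1.npz",**c);print(c["mount"].round(3).tolist())
cv2.imwrite("pics/w1.png",c["frame"])
W=cloud(c);P=W.reshape(-1,3);P=P[~np.isnan(P[:,0])]
Q=P[abs(P[:,2]-.0935)<.006];r=cv2.minAreaRect((Q[:,:2]*1000).astype(np.float32));print(len(Q),r)
E
```

```text
[0.44332826 0.04759454 0.27991942] [-1.20757765e-01 -2.61264390e-01  2.08651920e+00 -1.13658689e-03
  1.31671996e+00 -1.97599193e+00] 0.025
[[-0.001, 0.957, 0.289, 0.074], [1.0, 0.001, 0.0, -0.0], [-0.0, 0.289, -0.957, -0.118], [0.0, 0.0, 0.0, 1.0]]
45262 ((496.2691345214844, 52.60963439941406), (198.81820678710938, 570.833740234375), 16.337059020996094)
```

View pics/w1.png

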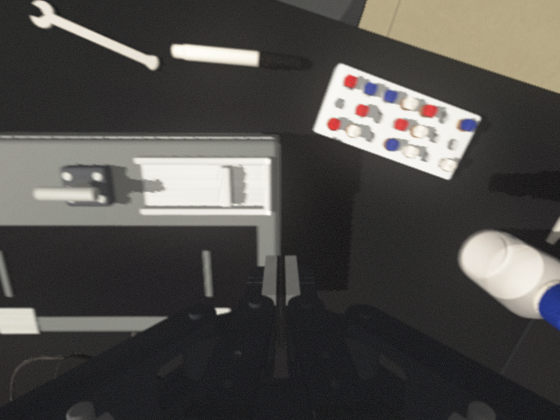

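The wrist view shows the channel spanning about (135–270, 160–212), with the lug at (227,187). The T-bar is at (65,193) over its housing at (88,186).

```bash
cat >> h.py <<'E'
th=np.radians(16.3);X=np.array([np.cos(th),np.sin(th)]);Y=np.array([-X[1],X[0]])
def ray(c,u,v,z):
    p=cv2.undistortPoints(np.array([[[u,v]]],float),c["camera_matrix"],c["dist"])[0,0]
    E=c["extrinsics"];d=E[:3,:3]@[p[0],-p[1],-1];o=E[:3,3];return o+d*(z-o[2])/d[2]
E
python3 - <<'E'
from h import *
c=dict(np.load("pics/w1.npz"));W=cloud(c)
g=lambda P:(P[...,:2]@np.c_[X,Y]*1000)
# lid left edge & front edge
P=W.reshape(-1,3);Q=P[(abs(P[:,2]-.0935)<.005)];q=g(Q);q=q[q[:,1]<110]
print("lid x lo/hi",np.percentile(q[:,0],[0.3,99.7]),"y hi",np.percentile(q[:,1],99.8))
T=P[(P[:,2]>.124)&(P[:,2]<.15)];t=g(T);print("T",len(t),np.percentile(t,[2,50,98],axis=0),np.median(T[:,2]))
# lug
L=W[163:210,200:245];m=(L[...,2]>.1015)&(L[...,2]<.115);l=g(L[m]);print("lug",m.sum(),np.percentile(l,[3,50,97],axis=0))
for u,v,z in((221,187,.1075),(232,187,.1075),(135,160,.1055),(135,213,.1055),(272,160,.1055),(272,213,.1055),(35,193,.1315),(99,193,.1315)): print(u,v,g(ray(c,u,v,z)))
i=c["frame"][150:225,120:285];cv2.imwrite("pics/w1c.png",cv2.resize(i,None,fx=4,fy=4,interpolation=2))
print(W[187,140:270:3,2].round(3),c["frame"][187,205:250,1])
E
```

```text
lid x lo/hi [391.93560041 588.57609749] y hi -80.7333782396588
T 1276 [[ 425.72437139 -270.74083983]
 [ 432.35711052 -237.60759296]
 [ 552.60859709  169.97103497]] 0.13589770757556074
lug 667 [[ 410.05818024 -146.49039594]
 [ 429.99818496 -126.52555849]
 [ 451.89480561 -115.95334426]]
221 187 [ 430.95384683 -131.61776194]
232 187 [ 430.96043826 -121.93724796]
135 160 [ 407.50268488 -205.00377961]
135 213 [ 455.45285287 -211.03459259]
272 160 [407.52759401 -86.57063335]
272 213 [455.5690607  -86.97155291]
35 193 [ 430.45111266 -277.52907641]
99 193 [ 430.45993137 -226.20156108]
[0.093 0.093 0.094 0.095 0.095 0.094 0.096 0.095 0.095 0.095 0.095 0.095
 0.094 0.094 0.095 0.095 0.095 0.094 0.095 0.094 0.094 0.094 0.095 0.095
 0.095 0.095 0.094 0.095 0.107 0.109 0.108 0.105 0.094 0.096 0.096 0.095
 0.093 0.095 0.094 0.094 0.096 0.095 0.106 0.106] [240 240 239 239 240 240 239 240 238 239 239 239 239 239 237 237 236 240
 240 238 238 237 232 223 200 172 145 127 133 141 153 149 151 151 150 152
 150 147 155 173 192 212 227 236 237]
```

View pics/w1c.png

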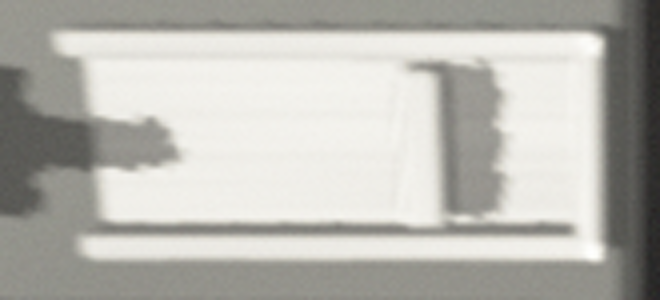

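The crop shows the lug at crop columns 402–442, well inside the channel and clear of its left plate. I'll go down on its right side with the fingers shut.

>>> jog_arm([
  {"dx": 0.11, "dy": -0.61, "dz": -0.4, "ax": 0, "ay": 0, "az": 0, "gripper": -1},
  {"dx": 0.11, "dy": -0.61, "dz": -0.9, "ax": 0, "ay": 0, "az": 0, "gripper": -1},
  {"dx": 0.11, "dy": -0.61, "dz": -0.9, "ax": 0, "ay": 0, "az": 0, "gripper": -1},
  {"dx": 0.11, "dy": -0.61, "dz": -0.9, "ax": 0, "ay": 0, "az": 0, "gripper": -1},
  {"dx": 0.11, "dy": -0.61, "dz": -0.9, "ax": 0, "ay": 0, "az": 0, "gripper": -1},
])

```text
time: 2.35
eef_pos: [0.4568, -0.0222, 0.1722]
tcp_rot: [-0.143, 0.99, 0.001, -0.001]
contact_force: [0.9, 1.2, 0.5]
opening: 0.004
finger_force: 0.0
```

```bash
python3 - <<'E'
from h import *
s=get_state();p=s["eef_pos"];print(p,p[:2]@np.c_[X,Y]*1000,s["contact_force"])
c=cam("wrist");cv2.imwrite("pics/w2.png",c["frame"][120:420]);np.savez("pics/w2.npz",**c)
E
```

```text
[ 0.45684269 -0.02218101  0.17215764] [ 432.25456457 -149.50998585] [0.85359838 1.24353728 0.5222511 ]
```

View pics/w2.png

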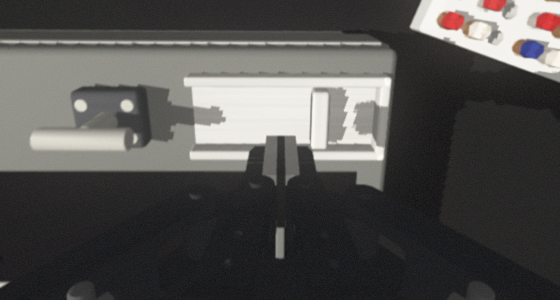

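The lug is at about (311–328, 210–268 full-frame), the fingertips at (281,258) are to its right, and the T-bar runs from (32,258) to (132,258).

```bash
python3 - <<'E'
from h import *
c=dict(np.load("pics/w2.npz"));W=cloud(c);g=lambda P:(P[...,:2]@np.c_[X,Y]*1000)
for u,v,z in((311,238,.1075),(328,238,.1075),(190,201,.1055),(190,276,.1055),(388,201,.1055),(32,258,.1315),(132,258,.1315),(298,260,.147),(265,260,.147)): print(u,v,g(ray(c,u,v,z)).round(1))
T=W[240:280,28:140];m=(T[...,2]>.127);t=g(T[m]);print(np.percentile(t,[2,50,98],axis=0),np.percentile(T[m][:,2],[50,98]))
print(get_state()["eef_pos"], W[258,275:290,2].round(3))
E
```

```text
311 238 [ 430.2 -132.1]
328 238 [ 430.2 -122.3]
190 201 [ 408.6 -201.1]
190 276 [ 455.7 -204.6]
388 201 [408.5 -88.9]
32 258 [ 431.8 -276.4]
132 258 [ 431.8 -225.8]
298 260 [ 425.7 -141.8]
265 260 [ 425.7 -157.1]
[[ 425.31325029 -271.454697  ]
 [ 429.03088196 -248.14721252]
 [ 436.0463172  -226.52516974]] [0.13646148 0.1385449 ]
[ 0.4578474  -0.02214501  0.17368558] [0.155 0.156 0.155 0.155 0.154 0.155 0.156 0.155 0.154 0.156 0.155 0.155
 0.155 0.155 0.155]
```

>>> jog_arm([
  {"dx": 0, "dy": 0, "dz": -0.15, "ax": 0, "ay": 0, "az": 0, "gripper": -1},
  {"dx": 0, "dy": 0, "dz": -0.3, "ax": 0, "ay": 0, "az": 0, "gripper": -1},
  {"dx": 0, "dy": 0, "dz": -0.41, "ax": 0, "ay": 0, "az": 0, "gripper": -1},
  {"dx": 0, "dy": 0, "dz": -0.41, "ax": 0, "ay": 0, "az": 0, "gripper": -1},
  {"dx": 0, "dy": 0, "dz": -0.41, "ax": 0, "ay": 0, "az": 0, "gripper": -1},
])

```text
time: 2.9
eef_pos: [0.4578, -0.0224, 0.1243]
tcp_rot: [-0.144, 0.99, -0.0, 0.001]
contact_force: [0.1, -0.3, 0.9]
opening: 0.003
finger_force: 0.0
```

>>> jog_arm([
  {"dx": -0.0047, "dy": 0.016, "dz": 0, "ax": 0, "ay": 0, "az": 0, "gripper": -1},
  {"dx": -0.007, "dy": 0.024, "dz": 0, "ax": 0, "ay": 0, "az": 0, "gripper": -1},
  {"dx": -0.0094, "dy": 0.032, "dz": 0, "ax": 0, "ay": 0, "az": 0, "gripper": -1},
  {"dx": -0.0094, "dy": 0.032, "dz": 0, "ax": 0, "ay": 0, "az": 0, "gripper": -1},
])

```text
time: 3.3
eef_pos: [0.4561, -0.0187, 0.1235]
tcp_rot: [-0.144, 0.99, -0.0, 0.0]
contact_force: [0.5, -0.0, 0.2]
opening: -0.001
finger_force: 0.0
```

>>> jog_arm([
  {"dx": -0.0047, "dy": 0.016, "dz": 0, "ax": 0, "ay": 0, "az": 0, "gripper": -1},
  {"dx": -0.0094, "dy": 0.032, "dz": 0, "ax": 0, "ay": 0, "az": 0, "gripper": -1},
  {"dx": -0.0094, "dy": 0.032, "dz": 0, "ax": 0, "ay": 0, "az": 0, "gripper": -1},
])

```text
time: 3.6
eef_pos: [0.4551, -0.0155, 0.1233]
tcp_rot: [-0.144, 0.99, -0.001, 0.0]
contact_force: [1.3, -4.1, -0.3]
opening: -0.002
finger_force: 1.6
```

>>> jog_arm([
  {"dx": -0.0023, "dy": 0.008, "dz": 0, "ax": 0, "ay": 0, "az": 0, "gripper": -1},
  {"dx": -0.0047, "dy": 0.016, "dz": 0, "ax": 0, "ay": 0, "az": 0, "gripper": -1},
  {"dx": -0.0047, "dy": 0.016, "dz": 0, "ax": 0, "ay": 0, "az": 0, "gripper": -1},
])

```text
time: 3.9
eef_pos: [0.4544, -0.0132, 0.1232]
tcp_rot: [-0.143, 0.99, -0.0, 0.0]
contact_force: [1.0, -4.0, -0.5]
opening: -0.003
finger_force: 1.8
```

>>> jog_arm([
  {"dx": -0.0023, "dy": 0.008, "dz": 0, "ax": 0, "ay": 0, "az": 0, "gripper": -1},
  {"dx": -0.0047, "dy": 0.016, "dz": 0, "ax": 0, "ay": 0, "az": 0, "gripper": -1},
  {"dx": -0.0047, "dy": 0.016, "dz": 0, "ax": 0, "ay": 0, "az": 0, "gripper": -1},
])

```text
time: 4.2
eef_pos: [0.4538, -0.011, 0.1232]
tcp_rot: [-0.143, 0.99, -0.0, 0.0]
contact_force: [1.3, -2.9, 0.6]
opening: 0.001
finger_force: 1.8
```

```bash
python3 - <<'E'
from h import *
s=get_state();print(s["eef_pos"],s["contact_force"],s["wrist_torque"],[n for n in dir(ctrl) if n[0]!="_"])
E
```

```text
[ 0.45377693 -0.01100478  0.12323342] [ 1.27092654 -2.85005843  0.62098328] [-0.59894605 -0.22647626 -0.04139034] ['Unreachable', 'finger_overhang']
```

One millimetre per call from here, watching the force.

>>> jog_arm([
  {"dx": -0.0012, "dy": 0.004, "dz": 0, "ax": 0, "ay": 0, "az": 0, "gripper": -1},
  {"dx": -0.0023, "dy": 0.008, "dz": 0, "ax": 0, "ay": 0, "az": 0, "gripper": -1},
])

```text
time: 4.4
eef_pos: [0.4535, -0.0101, 0.1232]
tcp_rot: [-0.143, 0.99, -0.0, 0.0]
contact_force: [1.4, -2.9, 0.4]
opening: 0.002
finger_force: 1.9
```

>>> jog_arm([
  {"dx": -0.0012, "dy": 0.004, "dz": 0, "ax": 0, "ay": 0, "az": 0, "gripper": -1},
  {"dx": -0.0023, "dy": 0.008, "dz": 0, "ax": 0, "ay": 0, "az": 0, "gripper": -1},
])

```text
time: 4.6
eef_pos: [0.4532, -0.0091, 0.1232]
tcp_rot: [-0.143, 0.99, -0.0, 0.0]
contact_force: [1.3, -3.5, 0.3]
opening: 0.007
finger_force: 1.9
```

>>> jog_arm([
  {"dx": -0.0012, "dy": 0.004, "dz": 0, "ax": 0, "ay": 0, "az": 0, "gripper": -1},
  {"dx": -0.0023, "dy": 0.008, "dz": 0, "ax": 0, "ay": 0, "az": 0, "gripper": -1},
])

```text
time: 4.8
eef_pos: [0.4529, -0.0082, 0.1232]
tcp_rot: [-0.143, 0.99, -0.0, 0.0]
contact_force: [0.5, -3.5, 0.2]
opening: 0.001
finger_force: 1.9
```

>>> jog_arm([
  {"dx": -0.0012, "dy": 0.004, "dz": 0, "ax": 0, "ay": 0, "az": 0, "gripper": -1},
  {"dx": -0.0023, "dy": 0.008, "dz": 0, "ax": 0, "ay": 0, "az": 0, "gripper": -1},
])

```text
time: 5.0
eef_pos: [0.4526, -0.0072, 0.1232]
tcp_rot: [-0.143, 0.99, -0.0, 0.0]
contact_force: [1.5, -4.1, 1.0]
opening: -0.001
finger_force: 2.0
```

>>> jog_arm([
  {"dx": -0.0012, "dy": 0.004, "dz": 0, "ax": 0, "ay": 0, "az": 0, "gripper": -1},
  {"dx": -0.0023, "dy": 0.008, "dz": 0, "ax": 0, "ay": 0, "az": 0, "gripper": -1},
])

```text
time: 5.2
eef_pos: [0.4524, -0.0063, 0.1232]
tcp_rot: [-0.143, 0.99, -0.0, 0.0]
contact_force: [1.8, -3.1, 1.5]
opening: 0.001
finger_force: 2.0
```

>>> jog_arm([
  {"dx": -0.0012, "dy": 0.004, "dz": 0, "ax": 0, "ay": 0, "az": 0, "gripper": -1},
  {"dx": -0.0023, "dy": 0.008, "dz": 0, "ax": 0, "ay": 0, "az": 0, "gripper": -1},
])

```text
time: 5.4
eef_pos: [0.4521, -0.0053, 0.1232]
tcp_rot: [-0.143, 0.99, -0.0, 0.0]
contact_force: [0.5, -3.8, 1.7]
opening: 0.001
finger_force: 2.0
```

>>> jog_arm([
  {"dx": -0.0012, "dy": 0.004, "dz": 0, "ax": 0, "ay": 0, "az": 0, "gripper": -1},
  {"dx": -0.0023, "dy": 0.008, "dz": 0, "ax": 0, "ay": 0, "az": 0, "gripper": -1},
])

```text
time: 5.6
eef_pos: [0.4518, -0.0043, 0.1232]
tcp_rot: [-0.143, 0.99, -0.0, 0.0]
contact_force: [1.8, -4.1, 0.3]
opening: -0.001
finger_force: 2.0
```

>>> jog_arm([
  {"dx": -0.0012, "dy": 0.004, "dz": 0, "ax": 0, "ay": 0, "az": 0, "gripper": -1},
  {"dx": -0.0023, "dy": 0.008, "dz": 0, "ax": 0, "ay": 0, "az": 0, "gripper": -1},
])

```text
time: 5.8
eef_pos: [0.4515, -0.0034, 0.1231]
tcp_rot: [-0.143, 0.99, -0.0, 0.0]
contact_force: [1.3, -3.7, 0.2]
opening: 0.0
finger_force: 2.0
```

>>> jog_arm([
  {"dx": -0.0012, "dy": 0.004, "dz": 0, "ax": 0, "ay": 0, "az": 0, "gripper": -1},
  {"dx": -0.0023, "dy": 0.008, "dz": 0, "ax": 0, "ay": 0, "az": 0, "gripper": -1},
])

```text
time: 6.0
eef_pos: [0.4512, -0.0024, 0.1232]
tcp_rot: [-0.143, 0.99, -0.0, 0.0]
contact_force: [1.0, -2.7, 0.0]
opening: -0.003
finger_force: 2.0
```

>>> jog_arm([
  {"dx": -0.0012, "dy": 0.004, "dz": 0, "ax": 0, "ay": 0, "az": 0, "gripper": -1},
  {"dx": -0.0023, "dy": 0.008, "dz": 0, "ax": 0, "ay": 0, "az": 0, "gripper": -1},
])

```text
time: 6.2
eef_pos: [0.451, -0.0016, 0.1232]
tcp_rot: [-0.144, 0.99, -0.0, 0.0]
contact_force: [1.0, -4.9, 0.5]
opening: 0.004
finger_force: 2.6
```

>>> jog_arm([
  {"dx": -0.0012, "dy": 0.004, "dz": 0, "ax": 0, "ay": 0, "az": 0, "gripper": -1},
  {"dx": -0.0012, "dy": 0.004, "dz": 0, "ax": 0, "ay": 0, "az": 0, "gripper": -1},
])

```text
time: 6.4
eef_pos: [0.451, -0.0015, 0.1233]
tcp_rot: [-0.144, 0.99, -0.001, 0.0]
contact_force: [2.1, -6.1, 0.4]
opening: -0.002
finger_force: 2.9
```

>>> jog_arm([
  {"dx": -0.0012, "dy": 0.004, "dz": 0, "ax": 0, "ay": 0, "az": 0, "gripper": -1},
  {"dx": -0.0023, "dy": 0.008, "dz": 0, "ax": 0, "ay": 0, "az": 0, "gripper": -1},
  {"dx": -0.0023, "dy": 0.008, "dz": 0, "ax": 0, "ay": 0, "az": 0, "gripper": -1},
])

```text
time: 6.7
eef_pos: [0.451, -0.0013, 0.1233]
tcp_rot: [-0.144, 0.99, -0.002, 0.0]
contact_force: [3.5, -8.0, -1.2]
opening: 0.004
finger_force: 4.0
```

The stop is confirmed: force rose from 4 to about 9 N with no further motion. Next I back off, rise, and go above the T-handle with the fingers open.

>>> jog_arm([
  {"dx": 0.014, "dy": -0.05, "dz": 0, "ax": 0, "ay": 0, "az": 0, "gripper": -1},
  {"dx": 0.014, "dy": -0.05, "dz": 0.3, "ax": 0, "ay": 0, "az": 0, "gripper": -1},
  {"dx": 0.014, "dy": -0.05, "dz": 0.6, "ax": 0, "ay": 0, "az": 0, "gripper": -1},
  {"dx": 0.27, "dy": -1, "dz": 0.6, "ax": 0, "ay": 0, "az": 0, "gripper": 1},
  {"dx": 0.27, "dy": -1, "dz": 0.6, "ax": 0, "ay": 0, "az": 0, "gripper": 1},
  {"dx": 0.27, "dy": -1, "dz": 0.6, "ax": 0, "ay": 0, "az": 0, "gripper": 1},
  {"dx": 0.27, "dy": -1, "dz": 0.6, "ax": 0, "ay": 0, "az": 0, "gripper": 1},
  {"dx": 0.27, "dy": -1, "dz": 0.6, "ax": 0, "ay": 0, "az": 0, "gripper": 1},
])

```text
time: 7.5
eef_pos: [0.482, -0.119, 0.194]
tcp_rot: [-0.143, 0.99, 0.002, -0.001]
contact_force: [0.4, -0.6, -0.9]
opening: 0.849
finger_force: 0.0
```

```bash
python3 - <<'E'
from h import *
s=get_state();p=s["eef_pos"];g=lambda P:(np.asarray(P)[...,:2]@np.c_[X,Y]*1000)
print(p,g(p),s["contact_force"])
c=cam("wrist");cv2.imwrite("pics/w3.png",c["frame"]);W=cloud(c)
P=W[150:330].reshape(-1,3);P=P[(P[:,2]>.125)&(P[:,2]<.142)];t=g(P);k=(abs(t[:,0]-430)<15)&(abs(t[:,1]+250)<35);t=t[k];print(len(t),np.percentile(t,[2,50,98],axis=0))
E
```

```text
[ 0.48201065 -0.11903045  0.19398556] [ 429.22848571 -249.53039582] [ 0.44672652 -0.57501979 -0.90118225]
1742 [[ 425.56426716 -271.72440653]
 [ 429.28770532 -249.97554992]
 [ 436.43796928 -227.89064889]]
```

View pics/w3.png

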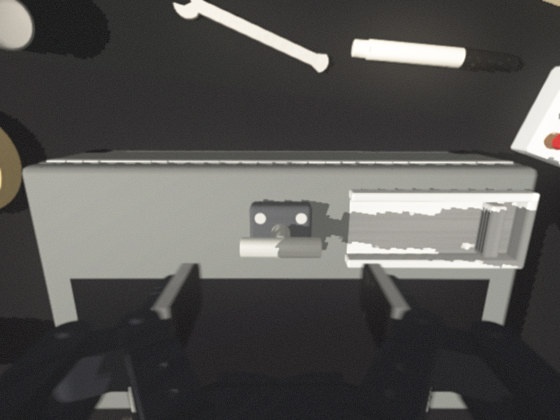

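The T-bar, at (240–322, 247), is centred between the open fingers, and the lug now sits at (492,230) by the channel's left end. I'll go down and pinch.

>>> jog_arm([
  {"dx": 0.01, "dy": 0, "dz": -0.2, "ax": 0, "ay": 0, "az": 0, "gripper": 1},
  {"dx": 0.01, "dy": 0, "dz": -0.4, "ax": 0, "ay": 0, "az": 0, "gripper": 1},
  {"dx": 0.01, "dy": 0, "dz": -0.49, "ax": 0, "ay": 0, "az": 0, "gripper": 1},
  {"dx": 0.01, "dy": 0, "dz": -0.49, "ax": 0, "ay": 0, "az": 0, "gripper": 1},
  {"dx": 0.01, "dy": 0, "dz": -0.49, "ax": 0, "ay": 0, "az": 0, "gripper": 1},
], force=25)

```text
time: 8.05
eef_pos: [0.4843, -0.1195, 0.1368]
tcp_rot: [-0.144, 0.99, 0.0, 0.0]
contact_force: [0.6, 0.2, 0.9]
opening: 0.997
finger_force: 0.0
```

>>> jog_arm([
  {"dx": 0, "dy": 0, "dz": 0, "ax": 0, "ay": 0, "az": 0, "gripper": 0.3},
  {"dx": 0, "dy": 0, "dz": 0, "ax": 0, "ay": 0, "az": 0, "gripper": 0.15},
  {"dx": 0, "dy": 0, "dz": 0, "ax": 0, "ay": 0, "az": 0, "gripper": 0},
  {"dx": 0, "dy": 0, "dz": 0, "ax": 0, "ay": 0, "az": 0, "gripper": -0.2},
  {"dx": 0, "dy": 0, "dz": 0, "ax": 0, "ay": 0, "az": 0, "gripper": -0.4},
  {"dx": 0, "dy": 0, "dz": 0, "ax": 0, "ay": 0, "az": 0, "gripper": -0.4},
], force=25)

```text
time: 8.65
eef_pos: [0.4842, -0.1187, 0.1376]
tcp_rot: [-0.143, 0.99, 0.002, 0.0]
contact_force: [-2.5, 6.6, 6.7]
opening: 0.531
finger_force: 25.4
```

>>> jog_arm([
  {"dx": -0.0047, "dy": 0.016, "dz": 0.01, "ax": 0, "ay": 0, "az": 0, "gripper": -0.4},
  {"dx": -0.0047, "dy": 0.016, "dz": 0.02, "ax": 0, "ay": 0, "az": 0, "gripper": -0.4},
  {"dx": -0.0047, "dy": 0.016, "dz": 0.03, "ax": 0, "ay": 0, "az": 0, "gripper": -0.4},
])

```text
time: 8.95
eef_pos: [0.4839, -0.1184, 0.1399]
tcp_rot: [-0.143, 0.99, -0.0, 0.001]
contact_force: [3.1, -0.7, -3.3]
opening: 0.533
finger_force: 26.2
```

>>> jog_arm([
  {"dx": 0, "dy": 0, "dz": 0.01, "ax": 0, "ay": 0, "az": 0, "gripper": -0.4},
  {"dx": 0, "dy": 0, "dz": 0.02, "ax": 0, "ay": 0, "az": 0, "gripper": -0.4},
  {"dx": 0, "dy": 0, "dz": 0.02, "ax": 0, "ay": 0, "az": 0, "gripper": -0.4},
])

```text
time: 9.25
eef_pos: [0.4839, -0.1184, 0.1426]
tcp_rot: [-0.143, 0.99, -0.0, 0.0]
contact_force: [2.7, 0.4, -3.2]
opening: 0.532
finger_force: 26.2
```

>>> jog_arm([
  {"dx": 0, "dy": 0, "dz": 0.012, "ax": 0, "ay": 0, "az": 0, "gripper": -0.4},
  {"dx": 0, "dy": 0, "dz": 0.025, "ax": 0, "ay": 0, "az": 0, "gripper": -0.4},
  {"dx": 0, "dy": 0, "dz": 0.037, "ax": 0, "ay": 0, "az": 0, "gripper": -0.4},
  {"dx": 0, "dy": 0, "dz": 0.05, "ax": 0, "ay": 0, "az": 0, "gripper": -0.4},
  {"dx": 0, "dy": 0, "dz": 0.05, "ax": 0, "ay": 0, "az": 0, "gripper": -0.4},
])

```text
time: 9.75
eef_pos: [0.4839, -0.1184, 0.1489]
tcp_rot: [-0.143, 0.99, -0.0, 0.0]
contact_force: [4.7, -1.4, -2.2]
opening: 0.531
finger_force: 26.3
```

>>> jog_arm([
  {"dx": 0, "dy": 0, "dz": 0.012, "ax": 0, "ay": 0, "az": 0, "gripper": -0.4},
  {"dx": 0, "dy": 0, "dz": 0.025, "ax": 0, "ay": 0, "az": 0, "gripper": -0.4},
  {"dx": 0, "dy": 0, "dz": 0.025, "ax": 0, "ay": 0, "az": 0, "gripper": -0.4},
])

```text
time: 10.05
eef_pos: [0.4839, -0.1184, 0.1518]
tcp_rot: [-0.143, 0.99, -0.0, 0.0]
contact_force: [3.7, -2.1, -1.7]
opening: 0.529
finger_force: 26.3
```

>>> jog_arm([
  {"dx": 0, "dy": 0, "dz": 0.01, "ax": 0, "ay": 0, "az": 0, "gripper": -0.4},
  {"dx": 0, "dy": 0, "dz": 0.017, "ax": 0, "ay": 0, "az": 0, "gripper": -0.4},
  {"dx": 0, "dy": 0, "dz": 0.017, "ax": 0, "ay": 0, "az": 0, "gripper": -0.4},
])

```text
time: 10.35
eef_pos: [0.4839, -0.1183, 0.1537]
tcp_rot: [-0.143, 0.99, -0.0, 0.0]
contact_force: [5.2, -1.8, -4.2]
opening: 0.534
finger_force: 26.3
```

>>> jog_arm([
  {"dx": 0.01, "dy": 0.003, "dz": 0.023, "ax": 0, "ay": 0, "az": 0, "gripper": -0.4},
  {"dx": 0.021, "dy": 0.006, "dz": 0.046, "ax": 0, "ay": 0, "az": 0, "gripper": -0.4},
  {"dx": 0.032, "dy": 0.01, "dz": 0.069, "ax": 0, "ay": 0, "az": 0, "gripper": -0.4},
  {"dx": 0.043, "dy": 0.013, "dz": 0.092, "ax": 0, "ay": 0, "az": 0, "gripper": -0.4},
])

```text
time: 10.75
eef_pos: [0.4877, -0.117, 0.1625]
tcp_rot: [-0.144, 0.99, -0.0, -0.001]
contact_force: [5.4, -5.8, -10.6]
opening: 0.53
finger_force: 27.4
```

```bash
cat >> h.py <<'E'
def lid(n="scene"):
    c=cam(n);W=cloud(c);q=np.dstack([W[...,:2]@np.c_[X,Y],W[...,2:]]).reshape(-1,3)
    o=np.array([.491,-.2505]);q[:,:2]-=o-0;q=q[~np.isnan(q[:,0])]
    q=q[(abs(q[:,1]+0)<.165)&(abs(q[:,1])>.07)&(q[:,0]>-.13)&(q[:,0]<.12)&(q[:,2]>.088)&(q[:,2]<.3)]
    return q
E
python3 - <<'E'
from h import *
print(get_state()["contact_force"])
for n in("scene","side"):
    q=lid(n);q=q[q[:,1]<0]
    for a in(-.1,-.05,0,.05):
        k=q[abs(q[:,0]-a)<.01];print(n,a,len(k),np.median(k[:,2]).round(4) if len(k) else 0)
E
```

```text
[  5.3844774   -5.81313415 -10.61185097]
scene -0.1 187 0.0994
scene -0.05 149 0.0994
scene 0 135 0.0977
scene 0.05 125 0.0946
side -0.1 38 0.1024
side -0.05 24 0.0998
side 0 76 0.0978
side 0.05 74 0.0952
```

>>> jog_arm([
  {"dx": 0.031, "dy": -0.004, "dz": 0.044, "ax": 0, "ay": 0, "az": 0, "gripper": -0.4},
  {"dx": 0.061, "dy": 0.005, "dz": 0.088, "ax": 0, "ay": 0, "az": 0, "gripper": -0.4},
  {"dx": 0.088, "dy": 0.013, "dz": 0.131, "ax": 0, "ay": 0, "az": 0, "gripper": -0.4},
  {"dx": 0.116, "dy": 0.021, "dz": 0.172, "ax": 0, "ay": 0, "az": 0, "gripper": -0.4},
  {"dx": 0.146, "dy": 0.03, "dz": 0.213, "ax": 0, "ay": 0, "az": 0, "gripper": -0.4},
  {"dx": 0.176, "dy": 0.039, "dz": 0.252, "ax": 0, "ay": 0, "az": 0, "gripper": -0.4},
  {"dx": 0.209, "dy": 0.048, "dz": 0.291, "ax": 0, "ay": 0, "az": 0, "gripper": -0.4},
  {"dx": 0.243, "dy": 0.058, "dz": 0.328, "ax": 0, "ay": 0, "az": 0, "gripper": -0.4},
])

```text
time: 11.65
eef_pos: [0.5172, -0.1088, 0.2039]
tcp_rot: [-0.143, 0.99, 0.001, -0.001]
contact_force: [-5.8, -0.4, -5.8]
opening: 0.531
finger_force: 27.3
```

>>> jog_arm([
  {"dx": 0.034, "dy": 0.01, "dz": 0.036, "ax": 0, "ay": 0, "az": 0, "gripper": -0.4},
  {"dx": 0.07, "dy": 0.021, "dz": 0.071, "ax": 0, "ay": 0, "az": 0, "gripper": -0.4},
  {"dx": 0.107, "dy": 0.031, "dz": 0.104, "ax": 0, "ay": 0, "az": 0, "gripper": -0.4},
  {"dx": 0.146, "dy": 0.043, "dz": 0.136, "ax": 0, "ay": 0, "az": 0, "gripper": -0.4},
  {"dx": 0.185, "dy": 0.054, "dz": 0.167, "ax": 0, "ay": 0, "az": 0, "gripper": -0.4},
  {"dx": 0.226, "dy": 0.066, "dz": 0.196, "ax": 0, "ay": 0, "az": 0, "gripper": -0.4},
  {"dx": 0.266, "dy": 0.078, "dz": 0.223, "ax": 0, "ay": 0, "az": 0, "gripper": -0.4},
  {"dx": 0.309, "dy": 0.09, "dz": 0.249, "ax": 0, "ay": 0, "az": 0, "gripper": -0.4},
  {"dx": 0.351, "dy": 0.103, "dz": 0.274, "ax": 0, "ay": 0, "az": 0, "gripper": -0.4},
  {"dx": 0.395, "dy": 0.116, "dz": 0.297, "ax": 0, "ay": 0, "az": 0, "gripper": -0.4},
])

```text
time: 12.65
eef_pos: [0.5649, -0.0949, 0.2399]
tcp_rot: [-0.143, 0.99, 0.001, -0.001]
contact_force: [-4.6, -0.7, -3.2]
opening: 0.531
finger_force: 26.9
```

>>> jog_arm([
  {"dx": 0.044, "dy": 0.013, "dz": 0.021, "ax": 0, "ay": 0, "az": 0, "gripper": -0.4},
  {"dx": 0.09, "dy": 0.026, "dz": 0.041, "ax": 0, "ay": 0, "az": 0, "gripper": -0.4},
  {"dx": 0.135, "dy": 0.04, "dz": 0.059, "ax": 0, "ay": 0, "az": 0, "gripper": -0.4},
  {"dx": 0.182, "dy": 0.053, "dz": 0.076, "ax": 0, "ay": 0, "az": 0, "gripper": -0.4},
  {"dx": 0.229, "dy": 0.067, "dz": 0.09, "ax": 0, "ay": 0, "az": 0, "gripper": -0.4},
  {"dx": 0.276, "dy": 0.081, "dz": 0.103, "ax": 0, "ay": 0, "az": 0, "gripper": -0.4},
  {"dx": 0.324, "dy": 0.095, "dz": 0.115, "ax": 0, "ay": 0, "az": 0, "gripper": -0.4},
  {"dx": 0.372, "dy": 0.109, "dz": 0.124, "ax": 0, "ay": 0, "az": 0, "gripper": -0.4},
  {"dx": 0.421, "dy": 0.123, "dz": 0.132, "ax": 0, "ay": 0, "az": 0, "gripper": -0.4},
  {"dx": 0.469, "dy": 0.137, "dz": 0.138, "ax": 0, "ay": 0, "az": 0, "gripper": -0.4},
])

```text
time: 13.65
eef_pos: [0.6218, -0.0784, 0.2576]
tcp_rot: [-0.144, 0.99, 0.001, -0.0]
contact_force: [-6.1, -0.4, -0.9]
opening: 0.527
finger_force: 25.9
```

>>> jog_arm([
  {"dx": 0.049, "dy": 0.014, "dz": 0.004, "ax": 0, "ay": 0, "az": 0, "gripper": -0.4},
  {"dx": 0.098, "dy": 0.029, "dz": 0.006, "ax": 0, "ay": 0, "az": 0, "gripper": -0.4},
  {"dx": 0.147, "dy": 0.043, "dz": 0.007, "ax": 0, "ay": 0, "az": 0, "gripper": -0.4},
  {"dx": 0.197, "dy": 0.058, "dz": 0.006, "ax": 0, "ay": 0, "az": 0, "gripper": -0.4},
  {"dx": 0.246, "dy": 0.072, "dz": 0.003, "ax": 0, "ay": 0, "az": 0, "gripper": -0.4},
  {"dx": 0.294, "dy": 0.086, "dz": -0.002, "ax": 0, "ay": 0, "az": 0, "gripper": -0.4},
  {"dx": 0.294, "dy": 0.086, "dz": -0.002, "ax": 0, "ay": 0, "az": 0, "gripper": -0.4},
])

```text
time: 14.35
eef_pos: [0.6583, -0.0677, 0.2582]
tcp_rot: [-0.144, 0.99, 0.001, 0.002]
contact_force: [-2.5, 2.6, 0.5]
opening: 0.53
finger_force: 25.6
```

```bash
python3 - <<'E'
from h import *
a=cam("scene")["frame"][120:300,170:390];b=cam("side")["frame"][120:300,170:390]
cv2.imwrite("pics/open.png",cv2.resize(np.vstack([a,b]),None,fx=1.6,fy=1.6,interpolation=2))
E
```

```text
(no output)
```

View pics/open.png

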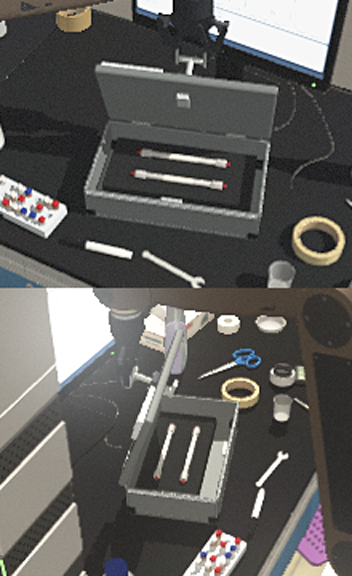

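The lid stands about 70° open in both views, with the gripper still holding the T-handle behind it. Now I release, rise straight up, and check.

>>> jog_arm([
  {"dx": 0, "dy": 0, "dz": 0, "ax": 0, "ay": 0, "az": 0, "gripper": 0.3},
  {"dx": 0, "dy": 0, "dz": 0, "ax": 0, "ay": 0, "az": 0, "gripper": 0.8},
  {"dx": 0, "dy": 0, "dz": 0, "ax": 0, "ay": 0, "az": 0, "gripper": 0.8},
  {"dx": 0, "dy": 0, "dz": 0, "ax": 0, "ay": 0, "az": 0, "gripper": 0.8},
  {"dx": 0, "dy": 0, "dz": 0.2, "ax": 0, "ay": 0, "az": 0, "gripper": 0.8},
  {"dx": 0, "dy": 0, "dz": 0.5, "ax": 0, "ay": 0, "az": 0, "gripper": 0.8},
  {"dx": 0, "dy": 0, "dz": 0.9, "ax": 0, "ay": 0, "az": 0, "gripper": 0.8},
  {"dx": 0, "dy": 0, "dz": 0.9, "ax": 0, "ay": 0, "az": 0, "gripper": 0.8},
  {"dx": 0, "dy": 0, "dz": 0.9, "ax": 0, "ay": 0, "az": 0, "gripper": 0.8},
])

```text
time: 15.35
eef_pos: [0.6575, -0.0693, 0.3664]
tcp_rot: [-0.143, 0.99, -0.001, 0.002]
contact_force: [0.1, -0.4, -0.9]
opening: 0.903
finger_force: 0.0
```

```bash
python3 - <<'E'
from h import *
q=lid("scene");q=q[(q[:,2]>.12)]
A=q-q.mean(0);n=np.linalg.svd(A[:,[0,2]],full_matrices=False)[2][0];print(len(q),n,"lid deg",np.degrees(np.arctan2(abs(n[1]),abs(n[0]))),q[:,[0,2]].max(0),q[:,[0,2]].min(0))
a=cam("scene")["frame"][120:300,170:390];b=cam("side")["frame"][120:300,170:390]
cv2.imwrite("pics/open2.png",cv2.resize(np.vstack([a,b]),None,fx=1.6,fy=1.6,interpolation=2))
E
```

```text
1732 [ 0.29522792 -0.95542686] lid deg 72.82879511390455 [0.08467714 0.2690984 ] [0.02779794 0.12009063]
```

View pics/open2.png

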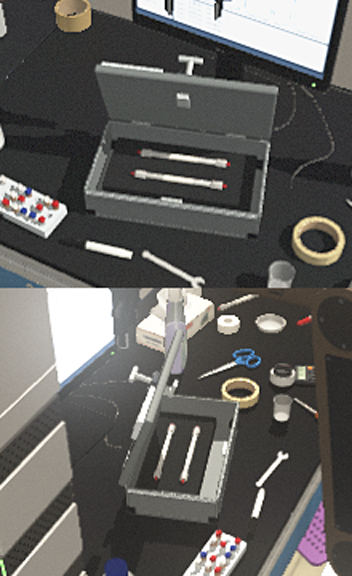

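The lid stands at about 72° on its own, the gripper is clear, and the bystanders are where they were.

```bash
python3 -c "
from plant import job;print(job.sign_off())"
```

```text
the job is handed in; nothing more can be done
None
```

The case is open: I pushed the safety tab to its stop (about 9 N), drew the latch up, raised the lid to about 72°, where it stays on its own with the gripper clear, and handed the job in at about 15.5 s.

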